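# Make up a lot of module cases on the spring scale

## Robot

A 6-joint arm with a two-finger parallel gripper is mounted at the origin on the work surface. World frame = base frame: x ahead of the robot, y to its left, z up, the work surface at z = 0. Lengths are in mm, angles in rad, forces in N, time in s.
With the tool pointing down it reaches from about 275 to 750 mm from the base axis. Payload 10.2 kg.
Tool frame: the origin (TCP) lies midway between the tips of the shut fingers; the grasp point (between the pads) lies 19 mm behind it; z points along the fingers, y is the line along which they close (so a half turn about z gives the same grasp; the last joint's range is limited). The gripper opens to 85 mm and grips with 20 to 120 N. Pads are 22 mm wide; open, the fingers measure 114 mm over their backs; the gripper's body (76 mm by 85 mm) begins 54 mm behind the grasp point. The pads swing forward as they close: fully open they stand 13 mm farther back than shut.
Start: joints at [-1.523, 0.313, 1.498, -0, 1.331, -0.223], TCP at [140.425, -505.877, 231.294] pointing down, gripper open.
Joint ranges: [-2.94, 2.94], [-0.97, 2.17], [0.19, 2.56], [-1.23, 4.37], [0.02, 3.11], [-2.88, 2.88]. Speed limits (rad/s): [2.39, 2.39, 3.01, 3.14, 3.14, 3.14].

## Interface

Orientations are given as a unit quaternion [w, x, y, z].
In Python, from rig import ctrl gives the robot as it stands.
- The arm moves only by the tool send_rows, never from a script. Its argument "targets" is a list of rows, each a list of 7 numbers: the closure, from -1 (fully open) to 1 (shut), so that 0 is half open, then the shift along the tool's x, y, z in m, then the turn, a rotation vector about the tool's x, y, z in rad. In form: [[claw, dx, dy, dz, ax, ay, az], ...]. A call has exactly 10 rows; each row shifts and turns the commanded pose from where the row before left it, along the tool's axes as they then stand; what a row does not reach is not made up. A row lasts 1/8 s, in which the tool goes at most 62.5 mm and 10.7 degrees, less where a joint would pass 70% of its speed; a pose out of reach is approached as far as the arm can. A call with a gripper value outside its range is refused whole. The fingers move at their own pace and stop on an object; "squeeze" is the grip in N (left out, the last holds). Time passes only in rows, so rows that do not move let the fingers close, or fill a call up. It gives the time, the measured TCP pose, the force, the opening and the grip force at its end, in the units of the state.
- ctrl.sense(): the state, without advancing time (a new reading comes with each control period).
- ctrl.capture(name): name is "scene" or "top" or "wrist"; returns a dict with "img" (384x512x3 uint8, red, green, blue), "camera_matrix" (3x3 intrinsics, pixels), "R" (3x3) and "t" (3): a world point X has camera coordinates R X + t. Camera axes: x right, y down, z forward; pixel columns grow to the right and rows downward; lengths in mm; the calibration is good to about 2 mm. The wrist camera is an equidistant fisheye: a pixel r from the principal point sees the ray r / f radians off the axis. A picture is of the moment at which its call begins. There is no depth.
- ctrl.finish_job(): hands the job in; it is judged then, once.
Trained networks look in a picture, given as the dict that the camera call returned (one of the last four; its "shot" number tells which), for a name from the list of things; names that differ only in an ending like _2 or _b are one class to them, and where a whole thing is asked for, a point or a joint stands for the part that bears it (a point fixed in the world has none). Each returns a list of dicts, best first, with "score" (0 to 1); they miss things now and then, are a little off and sometimes report something else, mostly with a low value. They report only what shows in the picture. A call takes as long as a camera call.
- ctrl.boxes_of(query, picture): "extent" ([left, top, width, height] in pixels, round what is visible of it).
- ctrl.landmark_of(query, picture): "point" ([column, row] in pixels: a listed point, or the origin of a listed thing).
The state is a dict: "time_s": time; "joints": joint angles; "dq": joint speeds; "tau": joint torques, N m; "eef_pos": TCP position; "ee_rot": TCP orientation; "force": force on the tool from outside, world axes, zero at the start; "wrist_torque": the same for the moment, N m; "grip_width": opening from 0.0 (shut) to 1.0 (fully open); "grip_force": force on a finger pad.
Only numpy, scipy, OpenCV 4.12 (cv2) and the standard library are available. Lean on these libraries where they do the work, as an engineer would, in place of code of your own. Each camera call takes 0.05 s, during which the arm holds its last target. There are 200 camera calls.

## Task

On the spring scale's pan stands a blue module case of unknown weight: stack grey module cases from the bench on it one by one, each squarely on top of the last with the edges lined up with the blue case, until the scale's red pointer comes to rest in the green band. Set them down gently so that the pan never hits its bottom stop, and leave (or put back) any grey case that is not needed flat on the bench. Leave the blue case standing on the pan, and leave the other things on the bench where they are.

Things in the scene. Friction and masses are not known exactly. Their poses are not given: they have to be found in the camera images.
- scale: grey spring scale fixed to the bench, housing 165 x 125 mm, 60 mm high; origin at the centre of its underside, z up. At its +x end (x = 84 to 92 mm) stands a white plate 56 mm wide, top 146 mm above the bench, marked face to +x: black lines at 0, 10, 20 mm of pan travel, a green band at 31 to 44 mm, an orange overload zone from 46 mm down
- pan (a joint): travel of the sprung pan in m, 0 = empty and up, growing as it sinks straight down: about 0.020 m per kg, bottom stop at 0.058. The red pointer moves down with the pan; it is in the green band when this reads 0.031 to 0.044. Each grey case sinks it by about 0.010, and the blue case alone by 0.005 to 0.019
- pan_centre (a point): centre of the pan's flat upper face, moving with the pan; aluminium pan 150 x 104 mm (x, y), its top 130 mm above the bench when empty
- blue_case: blue closed sheet-metal module case that starts on the pan, 120 x 64 x 45 mm (x, y, z), same shape as the grey ones, weight unknown (0.25 to 0.95 kg); origin at the centre of its underside, x along its length, z up. It is the bottom of the column
- case_a: grey closed sheet-metal module case, 120 x 64 x 45 mm (x, y, z), flat steel lid, dark connectors on its -x end and vents on its +x end, about 0.5 kg; origin at the centre of its underside, x along its length, z up. It may lie at any of three places on the bench; the three grey cases are interchangeable and either way round is fine
- case_b: grey closed sheet-metal module case, 120 x 64 x 45 mm (x, y, z), flat steel lid, dark connectors on its -x end and vents on its +x end, about 0.5 kg; origin at the centre of its underside, x along its length, z up. It may lie at any of three places on the bench; the three grey cases are interchangeable and either way round is fine
- case_c: grey closed sheet-metal module case, 120 x 64 x 45 mm (x, y, z), flat steel lid, dark connectors on its -x end and vents on its +x end, about 0.5 kg; origin at the centre of its underside, x along its length, z up. It may lie at any of three places on the bench; the three grey cases are interchangeable and either way round is fine
- carton: bystander: brown cardboard carton 130 x 100 x 80 mm, origin at the centre of its underside
- meter_unit: bystander: dark steel meter box 100 x 130 x 85 mm with blue dials, origin at the centre of its underside
- tape_roll: bystander: yellow ring-shaped tape roll lying flat, 90 mm across, 25 mm high, origin at the centre of its underside
- tin: bystander: upright tin can 66 mm across, 100 mm high, origin at the centre of its underside
- screwdriver: bystander: screwdriver 190 mm long lying on the bench along its x axis, origin underneath it, near its middle
- amp_chassis: bystander: aluminium amplifier chassis 110 x 200 x 45 mm with a dark transformer (to 100 mm high) and two round cans on top, origin at the centre of its underside

How it is judged:
By the outcome, as a careful person would: the job done as asked, in the order asked, and still so for the second after the job is handed in, with the robot touching nothing.
It also fails if it takes over 72 s, if anything falls off the work surface, if the arm or the gripper's body presses on something with over 40 N, if the wrist force passes 120 N, or if a joint passes its speed limit or range.

## Working session

There is one attempt and no reset: what is moved stays moved. The work goes in short steps, Python scripts to look and compute and a tool call to move; the robot and the scene stay as the last step left them, time stands still between calls to the robot, and variables do not carry over. Pictures are saved under pics/ and viewed, at most 13 in all, crops included, and the job is handed in when it is done.

Besides the shell and the picture viewer there is one more tool, called after ">>>" by a JSON object that holds its "fn" and its "kwargs". send_rows: Moves the arm, as the interface text tells. Its arguments: {"type":"object","properties":{"targets":{"type":"array"},"squeeze":{"type":"number"}},"required":["targets"]}

```bash
mkdir -p pics; ls; python3 - <<'E'
from rig import ctrl
import cv2,numpy as np
print(ctrl.sense())
ims=[]
for n in ["top","scene"]:
    p=ctrl.capture(n); ims.append(p["img"])
    print(n,p["camera_matrix"].tolist(),p["R"].tolist(),p["t"].tolist())
    for q in ["case_a","blue_case","scale","pan_centre"]:
        print(q,[(np.round(d["extent"]).tolist(),round(d["score"],2)) for d in ctrl.boxes_of(q,p)[:5]],[(np.round(d["point"],1).tolist(),round(d["score"],2)) for d in ctrl.landmark_of(q,p)[:5]])
    cv2.imwrite(f"pics/{n}0.png",cv2.resize(p["img"][:,:,::-1],(800,600)))
E
```

```text
pics
{'time_s': 0.0, 'joints': array([-1.52336498e+00,  3.13449079e-01,  1.49850019e+00, -6.86938913e-06,
        1.33101515e+00, -2.23385520e-01]), 'dq': array([ 0.00125995,  0.00047247, -0.00059446,  0.00132592, -0.00032289,
        0.00059515]), 'tau': array([ 2.04844197e-03, -4.12269187e+01, -2.59737056e+01, -2.23324497e-05,
        4.23566074e-03,  1.48721261e-05]), 'eef_pos': array([ 140.42733467, -505.57488591,  230.71180478]), 'ee_rot': array([-6.83520406e-04,  9.90845934e-01,  1.34995794e-01,  5.69409430e-05]), 'force': array([-0.21346453, -1.21040711, -0.3818269 ]), 'wrist_torque': array([-0.02575452, -0.00713473,  0.04004121]), 'grip_force': 0.0, 'grip_width': 0.9958564790286373}
top [[349.39674077042815, 0.0, 253.26268886439664], [0.0, 349.39674077042815, 193.5649418821968], [0.0, 0.0, 1.0]] [[0.1000849462145951, -0.9949786331392848, -0.0007232824498907731], [-0.9748208382847607, -0.09791163624785017, -0.2003438163085271], [0.19926699874042805, 0.020756470883784826, -0.9797253860799122]] [-69.838466655975, 547.7880073264864, 1117.5436612259932]
case_a [([253.0, 198.0, 23.
[... 536 characters left out ...]
284], [0.0, 0.0, 1.0]] [[0.6361210050082591, 0.7715291291248212, 0.00963690298680372], [0.6618463902428191, -0.5391830310226672, -0.5208080402410846], [-0.39662251916631264, 0.33767508342947694, -0.8536194206559873]] [-336.9396155203955, -319.3397816409066, 1654.8306291231956]
case_a [([224.0, 177.0, 39.0, 40.0], 0.86), ([167.0, 209.0, 36.0, 43.0], 0.77), ([212.0, 235.0, 47.0, 41.0], 0.75)] [([240.8, 197.0], 0.84), ([187.4, 233.4], 0.6), ([233.6, 261.3], 0.57)]
blue_case [([296.0, 113.0, 32.0, 36.0], 0.97)] [([310.0, 138.6], 0.84)]
scale [([279.0, 123.0, 61.0, 57.0], 0.9)] [([304.9, 153.4], 0.64), ([314.9, 98.3], 0.52)]
pan_centre [([285.0, 121.0, 55.0, 32.0], 0.69)] [([313.3, 132.5], 0.58)]
```

View pics/top0.png

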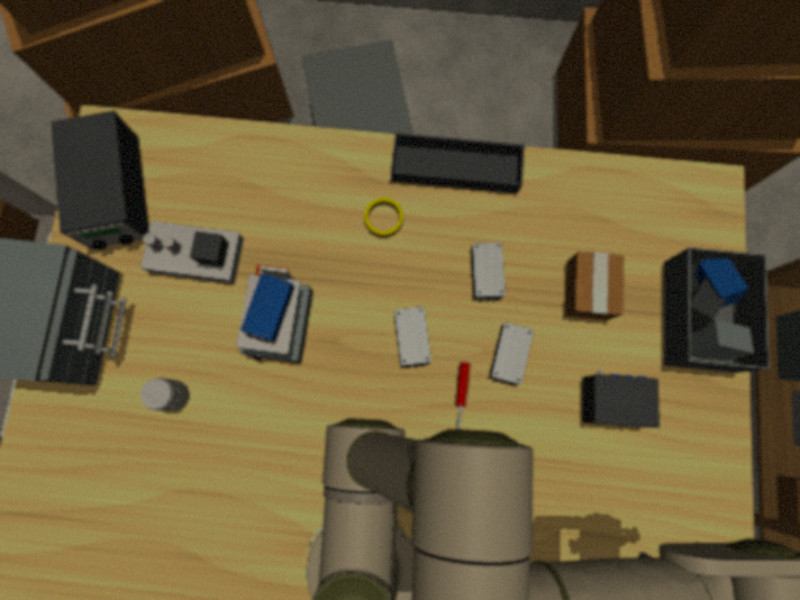

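View pics/scene0.png

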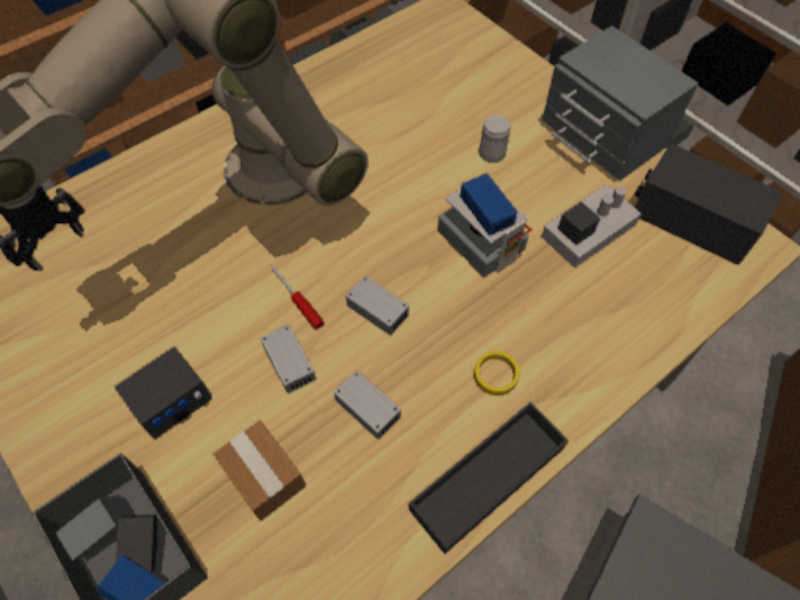

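The top view shows three grey cases at about (412,336), (487,270) and (511,353). The blue case is on the scale at (267,307), and the pointer plate at (515,245) in the scene view. Next I'll fit the lids.

```bash
cat > h.py <<'E'
from rig import ctrl
import cv2,numpy as np
from scipy.spatial.transform import Rotation as Ro
def ray(p,uv):
    K=p["camera_matrix"];x=np.atleast_2d(uv).astype(float)
    d=np.c_[(x[:,0]-K[0,2])/K[0,0],(x[:,1]-K[1,2])/K[1,1],np.ones(len(x))]
    if p.get("fish"):
        m=d[:,:2];r=np.linalg.norm(m,axis=1)+1e-9
        d=np.c_[m*(np.sin(r)/r)[:,None],np.cos(r)]
    return d@p["R"], -p["R"].T@p["t"]
def toz(p,uv,z):
    d,c=ray(p,uv); return (c+d*((z-c[2])/d[:,2])[:,None])[:,:2]
def proj(p,X):
    q=np.atleast_2d(X)@p["R"].T+p["t"];K=p["camera_matrix"]
    m=q[:,:2]/q[:,2:]
    if p.get("fish"):
        r=np.linalg.norm(q[:,:2],axis=1)+1e-9;m=q[:,:2]/r[:,None]*np.arctan2(r,q[:,2])[:,None]
    return np.c_[m[:,0]*K[0,0]+K[0,2],m[:,1]*K[1,1]+K[1,2]]
def rect(p,mask,seed,z):
    """lid fit: component at seed -> world rect (centre, long, short, yaw deg of the long side)"""
    n,l=cv2.connectedComponents(mask.astype(np.uint8),connectivity=4)
    k=l[int(seed[1]),int(seed[0])]
    if k==0: return None
    c=max(cv2.findContours((l==k).astype(np.uint8),0,1)[0],key=len)[:,0]
    return wrect(toz(p,c,z))
def wrect(w):
    (cx,cy),(a,b),t=cv2.minAreaRect(w.astype(np.float32))
    if a<b:a,b,t=b,a,t+90
    return np.round([cx,cy,a,b,(t+90)%180-90],1)
def grab(n):
    p=ctrl.capture(n);p["fish"]=n=="wrist";return p
def lid(p,grey=True,vmin=110):
    h=cv2.cvtColor(cv2.GaussianBlur(p["img"],(3,3),0),cv2.COLOR_RGB2HSV)
    return (h[...,1]<70)&(h[...,2]>vmin) if grey else (h[...,0]>95)&(h[...,0]<130)&(h[...,1]>110)
E
python3 - <<'E'
from h import *
p=grab("top")
for s in [(264,215),(312,173),(327,226)]: print(rect(p,lid(p),s,45), p["img"][s[1],s[0]])
print("blue",rect(p,lid(p,False),(171,197),165))
s=grab("scene")
for q in [(241,195),(184,229),(235,259)]: print(rect(s,lid(s),q,45), s["img"][q[1],q[0]])
print("blue s",rect(s,lid(s,False),(313,130),165))
for q in ["carton","tape_roll","tin","screwdriver","meter_unit","amp_chassis"]:
    print(q,[toz(p,d["point"],0).round().tolist() for d in ctrl.landmark_of(q,p)[:1]])
c=cv2.resize(s["img"][110:180,275:345,::-1],(560,560),interpolation=cv2.INTER_CUBIC)
t=cv2.resize(p["img"][160:240,145:215,::-1],(490,560),interpolation=cv2.INTER_CUBIC)
cv2.imwrite("pics/c1.png",cv2.resize(np.hstack([c,t]),(800,426)))
E
```

```text
[487.1 -55.4 119.   65.1  12.5] [156 155 141]
[ 650.  -208.2  115.3   64.4    7.5] [149 148 134]
[ 471.1 -272.3  119.9   62.2   -9.6] [148 149 138]
blue [497.5 230.6 120.9  65.6 -11.7]
[487.7 -55.9 117.1  62.2  13. ] [152 144 138]
[ 471.2 -271.7  119.3   64.5   -9.5] [152 146 139]
[ 651.2 -207.7  120.    64.5    8.6] [154 147 140]
blue s [506.9 223.3 136.2  76.7 -10.9]
carton [[[635.0, -444.0]]]
tape_roll [[[772.0, 46.0]]]
tin [[[302.0, 447.0]]]
screwdriver [[[343.0, -174.0]]]
meter_unit []
amp_chassis [[[635.0, 456.0]]]
```

View pics/c1.png

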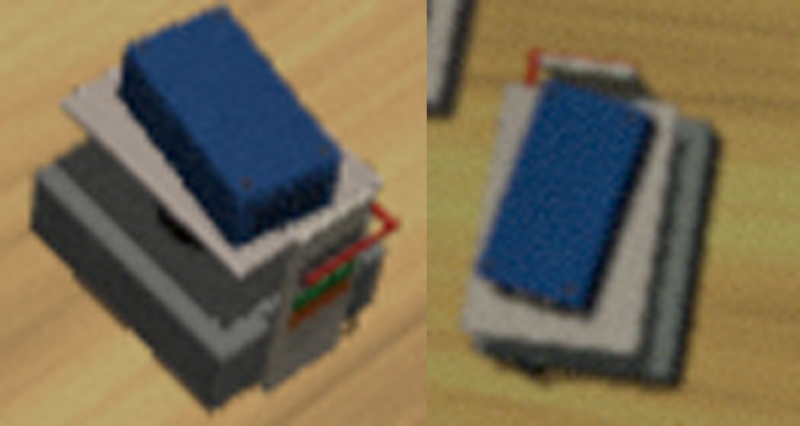

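The pointer sits just above the green band. Both cameras agree on the grey lids: (487,-56, yaw 12.7°), (471,-272, -9.6°) and (651,-208, 8°). Moving over the nearest one.

>>> {"fn": "send_rows", "kwargs": {"targets": [[-1, 0.03, -0.023, 0.006, 0, 0, 0.005], [-1, 0.05, -0.038, 0.009, 0, 0, 0.005], [-1, 0.05, -0.038, 0.009, 0, 0, 0.005], [-1, 0.05, -0.038, 0.009, 0, 0, 0.005], [-1, 0.05, -0.038, 0.009, 0, 0, 0.005], [-1, 0.05, -0.038, 0.009, 0, 0, 0.005], [-1, 0.05, -0.038, 0.009, 0, 0, 0.005], [-1, 0.05, -0.038, 0.009, 0, 0, 0.005], [-1, 0.045, -0.033, 0.006, 0, 0, 0.005], [-1, 0.03, -0.02, 0.004, 0, 0, 0.005]], "squeeze": 40}}

```text
time_s: 2.55
eef_pos: [494.3, -65.5, 153.0]
ee_rot: [-0.0, 0.994, 0.111, 0.0]
force: [-0.4, -0.7, 0.4]
grip_width: 0.998
grip_force: 0.0
```

```bash
cat >> h.py <<'E'
def goto(x,y,z,yaw):
    """shift (tool axes, mm) and az from the measured pose to a tool-down pose"""
    s=ctrl.sense();q=s["ee_rot"];R=Ro.from_quat([q[1],q[2],q[3],q[0]])
    T=Ro.from_euler("z",yaw,degrees=True)*Ro.from_euler("x",180,degrees=True)
    print("t",round(s["time_s"],2),"pos",s["eef_pos"].round(1),"yaw",round(np.degrees(np.arctan2(*R.as_matrix()[[1,0],0])),2),"F",s["force"].round(1),"w",round(s["grip_width"],3),"g",round(s["grip_force"],1))
    print("shift",R.inv().apply(np.array([x,y,z])-s["eef_pos"]).round(1),"rot",(R.inv()*T).as_rotvec().round(4))
E
python3 - <<'E'
from h import *
goto(487.3,-55.7,6,12.7)
p=grab("wrist")
cv2.imwrite("pics/w1.png",p["img"][:,:,::-1]); print(proj(p,[487.3,-55.7,45]).round(), p["camera_matrix"][0,0])
k=proj(p,[487.3,-55.7,45])[0]
for v in (90,110,130): print(rect(p,lid(p,vmin=v),k,45))
E
```

```text
t 2.55 pos [494.3 -65.5 153. ] yaw 12.75 F [-0.4 -0.7  0.4] w 0.998 g 0.0
shift [ -4.6 -11.1 147. ] rot [-0.0001 -0.0001  0.0009]
[[241. 195.]] 297.3186396354542
None
None
None
```

View pics/w1.png

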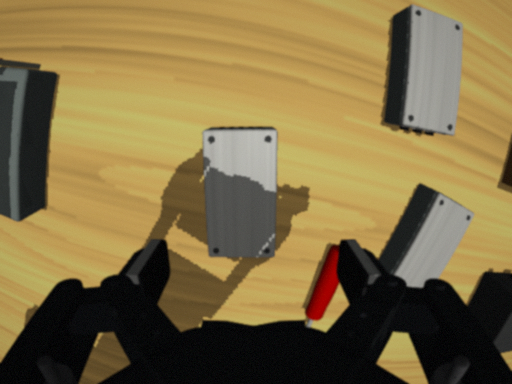

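The wrist view shows the case centred at (240,192), against a predicted (241,195), so it matches within about 2 mm. Descending and gripping.

>>> {"fn": "send_rows", "kwargs": {"targets": [[-1, -0.003, -0.011, 0.03, 0, 0, 0], [-1, 0, 0, 0.04, 0, 0, 0], [-1, 0, 0, 0.04, 0, 0, 0], [-1, 0, 0, 0.025, 0, 0, 0], [-1, 0, 0, 0.012, 0, 0, 0], [-1, 0, 0, 0, 0, 0, 0], [0, 0, 0, 0, 0, 0, 0], [0, 0, 0, 0, 0, 0, 0], [0, 0, 0, 0, 0, 0, 0], [0, 0, 0, 0, 0, 0, 0]], "squeeze": 45}}

```text
time_s: 3.85
eef_pos: [488.3, -57.4, 7.5]
ee_rot: [0.0, 0.994, 0.11, 0.001]
force: [-1.3, 3.5, 6.0]
grip_width: 0.744
grip_force: 50.4
```

```bash
python3 - <<'E'
from h import *
goto(487.3,-55.7,230,-11.5)
E
```

```text
t 3.85 pos [488.3 -57.4   7.5] yaw 12.64 F [-1.3  3.5  6. ] w 0.744 g 50.4
shift [  -0.3   -1.8 -222.6] rot [ 0.     -0.0016  0.4214]
```

```bash
cat >> h.py <<'E'
from scipy.optimize import minimize
def cub(x,y,z,yaw,L=120,W=64,H=45):
    c,s=np.cos(np.radians(yaw)),np.sin(np.radians(yaw))
    return np.array([[x+c*a*L/2-s*b*W/2,y+s*a*L/2+c*b*W/2,z+h] for a in(-1,1) for b in(-1,1) for h in(0,H)])
def bluemask(p,box):
    m=lid(p,False).astype(np.uint8);o=np.zeros_like(m);a,b,c,d=box;o[b:d,a:c]=m[b:d,a:c];return o
def fitblue(views,x0):
    def cost(v):
        e=0
        for p,m in views:
            h=cv2.convexHull(proj(p,cub(*v[:2],130-v[2],v[3])).astype(np.float32)*16)
            k=np.zeros((384*2,512*2),np.uint8);cv2.fillConvexPoly(k,np.round(h*2+16).astype(np.int32),255,shift=4)
            e+=np.abs(cv2.resize(k,(512,384),interpolation=cv2.INTER_AREA)/255.-m).sum()
        return e
    r=minimize(cost,x0,method="Nelder-Mead",options=dict(initial_simplex=[x0]+[list(np.array(x0)+d) for d in np.diag([5,5,6,4])],xatol=.02,fatol=.02))
    return r.x.round(2),round(r.fun,1)
E
python3 - <<'E'
from h import *
t=grab("top");s=grab("scene")
mt=bluemask(t,(140,160,215,240));ms=bluemask(s,(280,105,345,175))
print(mt.sum(),ms.sum())
for z in (8,18): print(fitblue([(t,mt),(s,ms)],[497,230,z,-11.5]))
print(fitblue([(t,mt)],[497,230,12,-11.5]),fitblue([(s,ms)],[497,230,12,-11.5]))
# pointer: red pixels on the scale in scene view
h=cv2.cvtColor(s["img"],cv2.COLOR_RGB2HSV)[110:180,275:345]
red=((h[...,0]<8)|(h[...,0]>172))&(h[...,1]>120);g=(h[...,0]>45)&(h[...,0]<80)&(h[...,1]>80)
for m in (red,g): y,x=np.nonzero(m);print(sorted(zip((x+275).tolist(),(y+110).tolist())))
E
```

```text
823 748
(array([497.75, 235.69,  10.46, -14.96]), np.float64(350.1))
(array([498.7 , 235.26,  14.22, -12.74]), np.float64(349.8))
(array([500.53, 234.86,  14.92, -13.37]), np.float64(171.1)) (array([489.18, 242.66,  19.96, -16.41]), np.float64(141.1))
[(325, 155), (325, 156), (326, 154), (326, 155), (327, 154), (327, 155), (328, 153), (328, 154), (329, 152), (329, 153), (329, 154), (330, 152), (330, 153), (331, 151), (331, 152), (332, 150), (332, 151), (332, 152), (333, 150), (333, 151), (334, 149), (334, 150), (335, 149), (335, 150), (336, 144), (336, 149), (337, 144), (337, 145), (337, 148), (338, 146), (338, 147), (339, 146), (339, 147)]
[(323, 159), (323, 160), (324, 158), (324, 159), (325, 157), (325, 158), (326, 157), (326, 158), (327, 157), (328, 156), (329, 155), (329, 156), (330, 155), (331, 154), (332, 153), (332, 154)]
```

>>> {"fn": "send_rows", "kwargs": {"targets": [[0, 0, 0, -0.03, 0, 0, 0], [0, 0, 0, -0.05, 0, 0, 0], [0, 0, 0, -0.05, 0, 0, 0.06], [0, 0, 0, -0.05, 0, 0, 0.06], [0, 0, 0, -0.035, 0, 0, 0.06], [0, 0, 0, 0, 0, 0, 0.06], [0, 0, 0, 0, 0, 0, 0.06], [0, 0, 0, 0, 0, 0, 0.06], [0, 0, 0, 0, 0, 0, 0.06], [0, 0, 0, 0, 0, 0, 0]]}}

```text
time_s: 5.2
eef_pos: [487.5, -57.5, 221.2]
ee_rot: [0.0, 0.995, -0.099, -0.0]
force: [0.0, 0.6, -4.3]
grip_width: 0.741
grip_force: 54.0
```

```bash
sed -i 's/h\*2+16/h*2+8/' h.py; python3 - <<'E'
from h import *
t=grab("top");s=grab("scene")
out=[]
for p,b in((t,(140,160,215,240)),(s,(280,105,345,175))):
    m=bluemask(p,b)
    f=max(cv2.findContours(m,0,2)[0],key=cv2.contourArea);print(m.sum(),cv2.contourArea(f),cv2.contourArea(cv2.convexHull(f)),cv2.contourArea(cv2.convexHull(proj(p,cub(497.5,230.6,115,-11.6)).astype(np.float32))))
    m2=np.zeros_like(m);cv2.fillConvexPoly(m2,cv2.convexHull(f),1);out.append((p,m2))
    im=p["img"].copy();h=cv2.convexHull(proj(p,cub(497.5,230.6,115,-11.6)).astype(np.float32))
    im=cv2.resize(im[b[1]:b[3],b[0]:b[2]],None,fx=6,fy=6,interpolation=cv2.INTER_CUBIC)
    cv2.polylines(im,[np.round((h-[b[0],b[1]]+.5)*6).astype(int)],True,(255,255,0),1)
    e=cv2.findContours(cv2.resize(m[b[1]:b[3],b[0]:b[2]],None,fx=6,fy=6,interpolation=0),0,1)[0];cv2.drawContours(im,e,-1,(0,255,0),1)
    cv2.imwrite("pics/f%d.png"%len(out),im[:420,:390,::-1])
cv2.imwrite("pics/f.png",np.hstack([cv2.imread("pics/f1.png"),cv2.imread("pics/f2.png")]))
for z in (8,18): print(fitblue(out,[497,230,z,-11.5]))
print(fitblue(out[:1],[497,230,12,-11.5]),fitblue(out[1:],[497,230,12,-11.5]))
E
```

```text
819 765.5 803.5 967.5957197810058
752 706.0 737.0 893.8624771313043
(array([498.67, 236.71,  10.09, -16.26]), np.float64(278.9))
(array([500.23, 236.41,  12.24, -12.78]), np.float64(279.4))
(array([500.24, 235.45,  11.69, -14.87]), np.float64(139.6)) (array([493.68, 239.85,  15.58, -15.44]), np.float64(109.1))
```

View pics/f.png

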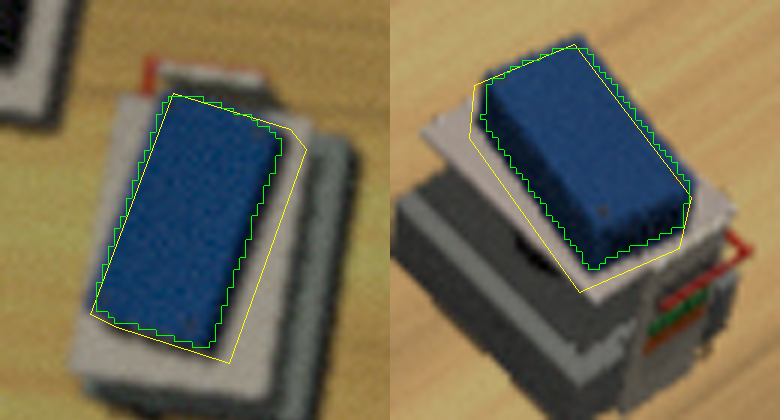

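The yellow hull matches the lid edges; the shadowed -y side is simply missing from the mask. I'll refine the blue pose with the wrist camera, standing off along -x.

>>> {"fn": "send_rows", "kwargs": {"targets": [[0, -0.015, -0.02, 0, 0, 0, 0], [0, -0.025, -0.035, 0, 0, 0, 0], [0, -0.025, -0.035, 0, 0, 0, 0], [0, -0.025, -0.035, 0, 0, 0, 0], [0, -0.025, -0.035, 0, 0, 0, 0], [0, -0.025, -0.035, 0, 0, 0, 0], [0, -0.022, -0.035, 0, 0, 0, 0], [0, -0.02, -0.035, 0, 0, 0, 0], [0, -0.015, -0.02, 0, 0, 0, 0], [0, 0, 0, 0, 0, 0, 0]]}}

```text
time_s: 6.55
eef_pos: [350.4, 261.7, 221.2]
ee_rot: [-0.0, 0.995, -0.098, -0.0]
force: [0.6, -1.4, -4.2]
grip_width: 0.741
grip_force: 53.9
```

```bash
python3 - <<'E'
from h import *
goto(497.5,230.6,210,-11.6)
p=grab("wrist");im=p["img"].copy()
k=proj(p,[497.5,230.6,158])[0];print(k)
for z in (150,158,165): print(z,rect(p,lid(p,False),k,z))
for X,c in((cub(497.5,230.6,113,-11.6),(0,255,255)),):
    h=proj(p,X)[[1,3,7,5]];cv2.polylines(im,[np.round(h*16).astype(int)],True,(255,255,0),1,16,4)
cv2.imwrite("pics/w2.png",im[:,:,::-1])
E
```

```text
t 6.55 pos [350.4 261.7 221.2] yaw -11.21 F [ 0.6 -1.4 -4.2] w 0.741 g 53.9
shift [150.4   1.9  11.2] rot [-0.      0.0001  0.0067]
[255.58497293  -1.79768484]
150 None
158 None
165 None
```

View pics/w2.png

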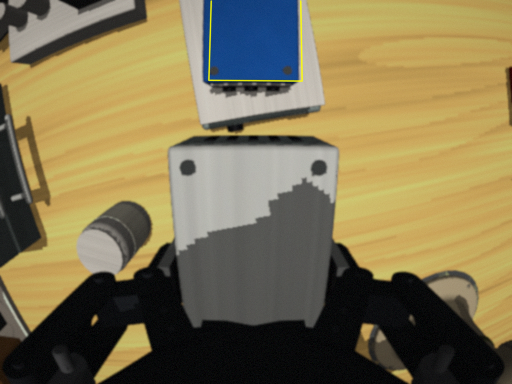

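The wrist view shows the blue lid's left, right and near edges at columns 204 and 301 and row 82, slightly wider than predicted, so its top is higher than 158. Held lid front corners are at (170,148) and (337,148).

```bash
python3 - <<'E'
from h import *
p=grab("wrist");m=lid(p,False);m[100:]=0;m[:,:150]=0;m[:,350:]=0
rows=np.arange(10,70);L=[];R=[]
b=cv2.GaussianBlur(p["img"],(3,3),0).astype(float);d=b[...,2]-b[...,0]  # blueness
for r in rows:
    c=np.arange(180,325);v=d[r,180:325];th=(np.median(d[r,230:280])+np.median(np.r_[d[r,190:198],d[r,308:314]]))/2
    i=np.nonzero(v>th)[0];a,e=i[0],i[-1]
    L.append((c[a]-(v[a]-th)/(v[a]-v[a-1]),r));R.append((c[e]+(v[e]-th)/(v[e]-v[e+1]),r))
L,R=np.array(L),np.array(R);print(np.median(L[:,0]),np.median(R[:,0]))
v=d[:100,225:285].mean(1);th=(v[40:70].mean()+v[96:].mean())/2;print("bottom prof",v[76:92].round())
for z in (155,160,165,170,175):
    l,r=toz(p,L,z),toz(p,R,z)
    f=lambda w:cv2.fitLine(w.astype(np.float32),cv2.DIST_HUBER,0,.01,.01).ravel()
    a,c=f(l),f(r);ya,yc=[np.degrees(np.arctan2(q[1],q[0])) for q in(a,c)]
    t=np.radians(-11.5);n=np.array([-np.sin(t),np.cos(t)]);u=np.array([np.cos(t),np.sin(t)])
    be=toz(p,[(253,82.5)],z)[0]
    print(z,"w",round(abs((np.median(l,0)-np.median(r,0))@n),1),"yaw",(ya+90)%180-90,(yc+90)%180-90,"ctr", (be+u*60+n*(((np.median(l,0)+np.median(r,0))/2-be)@n)).round(1))
s=ctrl.sense()
w=toz(p,[(170.5,147.5),(337,147.5)],s["eef_pos"][2]-7.5+45);print("held front",w.round(1),np.linalg.norm(w[0]-w[1]),"ctr",(w.mean(0)-60*np.array([np.cos(np.radians(-11.2)),np.sin(np.radians(-11.2))])).round(1))
E
```

```text
201.85182926829268 296.2256097560976
bottom prof [119. 119. 118. 114. 105.  86.  58.  26.   4.  -3.  -4.  -3.  -2.  -2.
  -3.  -5.]
155 w 65.9 yaw -11.102158 -11.142914 ctr [496.9 234.4]
160 w 64.3 yaw -11.102249 -11.142433 ctr [496.5 234.4]
165 w 62.7 yaw -11.101791 -11.143394 ctr [496.  234.5]
170 w 61.1 yaw -11.101746 -11.142868 ctr [495.5 234.5]
175 w 59.6 yaw -11.102226 -11.143036 ctr [495.1 234.5]
held front [[411.9 279.5]
 [400.  219.8]] 60.89041275315512 ctr [347.1 261.3]
```

```bash
python3 - <<'E'
from h import *
p=grab("wrist");b=p["img"].astype(int)
for r in (15,40,65):
    print(r,"L",b[r,196:214].tolist());print("R",b[r,288:308].tolist())
s=ctrl.sense()
print("held R/L brightness", b[155,160:180].sum(1).tolist(), b[155,328:348].sum(1).tolist())
w=cv2.resize(p["img"][0:170,150:350,::-1],(800,680))[:600];cv2.imwrite("pics/w3.png",w)
E
```

```text
15 L [[185, 180, 170], [184, 179, 170], [186, 180, 172], [178, 173, 163], [146, 142, 142], [83, 94, 112], [33, 62, 109], [20, 62, 121], [18, 62, 122], [14, 61, 121], [18, 62, 122], [18, 63, 124], [22, 65, 125], [16, 62, 123], [16, 62, 124], [19, 62, 124], [21, 63, 125], [19, 63, 126]]
R [[21, 66, 132], [19, 65, 130], [19, 66, 130], [17, 66, 130], [19, 66, 131], [18, 65, 130], [26, 64, 120], [68, 84, 116], [134, 134, 138], [173, 169, 162], [184, 180, 170], [186, 180, 171], [187, 180, 172], [190, 184, 176], [189, 181, 172], [187, 183, 174], [189, 183, 175], [188, 183, 175], [183, 177, 165], [181, 169, 139]]
40 L [[193, 187, 177], [190, 184, 175], [190, 183, 175], [177, 173, 166], [132, 133, 138], [70, 85, 117], [25, 61, 118], [20, 65, 128], [21, 69, 133], [19, 67, 130], [17, 65, 128], [21, 68, 131], [20, 65, 131], [20, 65, 130], [22, 68, 131], [20, 67, 131], [21, 67, 130], [21, 67, 130]]
R [[21, 69, 136], [23, 71, 139], [18, 67, 135], [21, 72, 138], [18, 70, 136], [21, 67, 135], [21, 65, 128], [45, 71, 117], [110, 113, 131], [171, 166, 160], [191, 185, 175], [189, 183, 173], [189, 183,
[... 259 characters left out ...]
], [20, 69, 136], [21, 70, 137], [19, 69, 135], [21, 70, 135], [20, 70, 137], [21, 71, 136], [15, 68, 135], [27, 73, 141], [25, 72, 140], [25, 72, 139]]
R [[23, 73, 141], [23, 73, 142], [23, 73, 141], [23, 71, 141], [23, 72, 140], [22, 71, 139], [19, 68, 133], [32, 66, 121], [97, 103, 126], [167, 164, 161], [189, 184, 176], [192, 187, 179], [194, 188, 178], [193, 186, 178], [193, 188, 179], [193, 189, 178], [194, 187, 178], [194, 189, 180], [192, 188, 178], [194, 189, 181]]
held R/L brightness [489, 489, 490, 489, 481, 485, 468, 430, 418, 444, 493, 527, 534, 538, 542, 533, 539, 535, 538, 540] [539, 545, 545, 547, 547, 543, 549, 534, 500, 448, 430, 447, 463, 477, 482, 481, 478, 483, 483, 483]
```

View pics/w3.png

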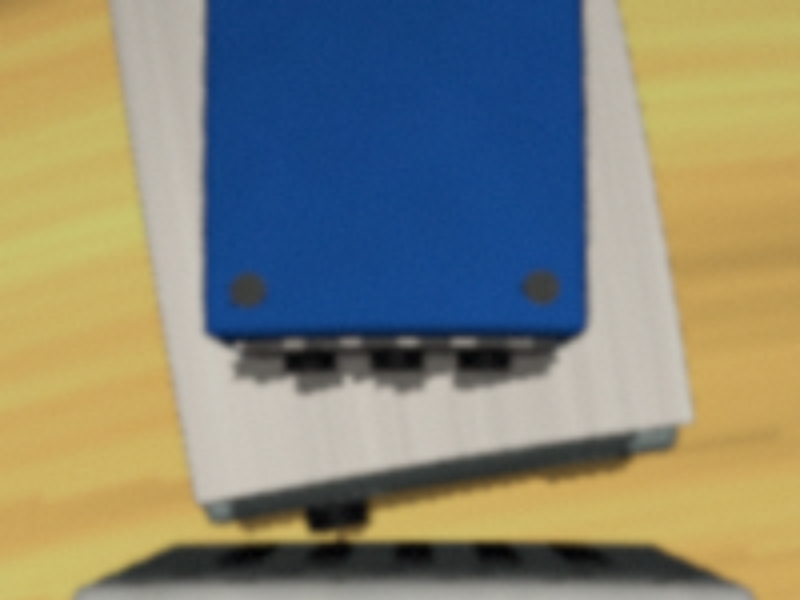

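>>> {"fn": "send_rows", "kwargs": {"targets": [[0, 0.01, 0, 0, 0, 0, 0], [0, 0.02, -0.0005, 0, 0, 0, 0], [0, 0.025, -0.0005, 0, 0, 0, 0], [0, 0.025, -0.0005, 0, 0, 0, 0], [0, 0.025, 0, 0, 0, 0, 0], [0, 0.025, 0, 0.004, 0, 0, 0], [0, 0.0215, 0, 0.008, 0, 0, 0], [0, 0, 0, 0.008, 0, 0, 0], [0, 0, 0, 0.006, 0, 0, 0], [0, 0, 0, 0, 0, 0, 0]]}}

```text
time_s: 7.95
eef_pos: [499.5, 232.2, 194.9]
ee_rot: [0.0, 0.995, -0.099, -0.0]
force: [-0.5, -0.4, -5.5]
grip_width: 0.746
grip_force: 53.8
```

```bash
python3 - <<'E'
from h import *
goto(499.3,233.8,193,-11.2)
p=grab("wrist")
cv2.imwrite("pics/w4.png",cv2.resize(p["img"][80:180,140:370,::-1],(800,348),interpolation=cv2.INTER_CUBIC))
E
```

```text
t 7.95 pos [499.5 232.2 194.9] yaw -11.4 F [-0.5 -0.4 -5.5] w 0.746 g 53.8
shift [-0.5 -1.5  1.9] rot [ 0.0003  0.0008 -0.0036]
```

View pics/w4.png

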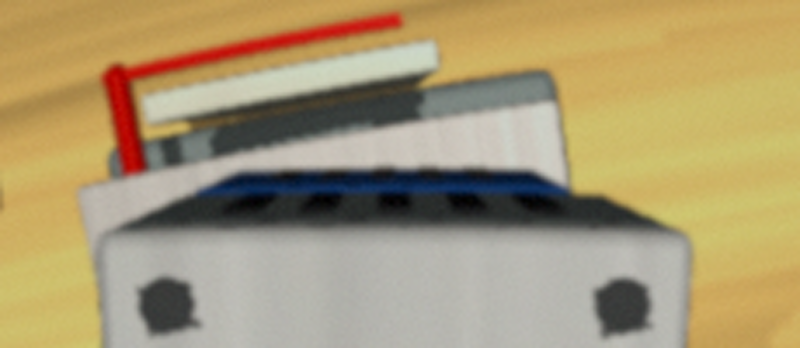

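```bash
python3 - <<'E'
from h import *
p=grab("wrist");s=ctrl.sense();o=s["eef_pos"][:2];t=np.radians(-11.4)
A=np.array([[np.cos(t),np.sin(t)],[-np.sin(t),np.cos(t)]])
f=lambda u,v:(140+(u+.5)/3.478-.5,80+(v+.5)/3.478-.5)
for nm,pts,zs in(("held lid",[(100,232),(690,232)],(232.4,228)),("blue",[(205,191),(573,191)],(155,160,165)),("bluebase",[(240,171),(532,171)],(110,115,120))):
    for z in zs:
        w=(toz(p,[f(*q) for q in pts],z)-o)@A.T;print(nm,z,w.round(1).tolist(),"w",round(w[0,1]-w[1,1],1),"c",w.mean(0).round(1))
E
```

```text
held lid 232.4 [[56.5, 31.0], [56.5, -31.3]] w 62.4 c [56.5 -0.2]
held lid 228 [[55.9, 32.3], [55.9, -32.7]] w 64.9 c [55.9 -0.2]
blue 155 [[54.1, 33.7], [54.1, -32.1]] w 65.8 c [54.1  0.8]
blue 160 [[54.5, 32.8], [54.5, -31.2]] w 64.0 c [54.5  0.8]
blue 165 [[54.9, 31.8], [54.9, -30.3]] w 62.2 c [54.9  0.8]
bluebase 110 [[54.7, 33.9], [54.6, -30.6]] w 64.6 c [54.7  1.6]
bluebase 115 [[55.0, 33.2], [55.0, -30.0]] w 63.1 c [55.   1.6]
bluebase 120 [[55.4, 32.4], [55.3, -29.3]] w 61.7 c [55.3  1.6]
```

>>> {"fn": "send_rows", "kwargs": {"targets": [[0, -0.0015, -0.0012, 0.008, 0, 0, 0], [0, 0, 0, 0.007, 0, 0, 0], [0, 0, 0, 0.004, 0, 0, 0], [0, 0, 0, 0.003, 0, 0, 0], [0, 0, 0, 0.003, 0, 0, 0], [0, 0, 0, 0.003, 0, 0, 0], [0, 0, 0, 0.003, 0, 0, 0], [0, 0, 0, 0.003, 0, 0, 0], [0, 0, 0, 0, 0, 0, 0], [0, 0, 0, 0, 0, 0, 0]]}}

```text
time_s: 9.3
eef_pos: [498.7, 233.7, 161.5]
ee_rot: [-0.0, 0.995, -0.099, 0.0]
force: [-3.2, -0.3, 0.7]
grip_width: 0.743
grip_force: 54.6
```

>>> {"fn": "send_rows", "kwargs": {"targets": [[-0.6, 0, 0, 0, 0, 0, 0], [-1, 0, 0, 0, 0, 0, 0], [-1, 0, 0, 0, 0, 0, 0], [-1, 0, 0, 0, 0, 0, 0], [-1, 0, 0, -0.01, 0, 0, 0], [-1, 0, 0, -0.02, 0, 0, 0], [-1, 0, 0, -0.03, 0, 0, 0], [-1, 0, 0, -0.04, 0, 0, 0], [-1, 0, 0, -0.02, 0, 0, 0], [-1, 0, 0, 0, 0, 0, 0]]}}

```text
time_s: 10.55
eef_pos: [499.1, 233.8, 283.0]
ee_rot: [-0.001, 0.995, -0.099, 0.002]
force: [0.5, -0.6, -0.5]
grip_width: 1.001
grip_force: 0.0
```

```bash
python3 - <<'E'
from h import *
p=grab("wrist")
cv2.imwrite("pics/w5.png",cv2.resize(p["img"][60:310,130:380,::-1],(600,600),interpolation=cv2.INTER_CUBIC))
goto(471.2,-272,150,-9.6)
goto(650.6,-208,150,8)
s=grab("scene")
h=cv2.cvtColor(s["img"],cv2.COLOR_RGB2HSV)[110:190,300:345]
red=((h[...,0]<8)|(h[...,0]>172))&(h[...,1]>120);g=(h[...,0]>45)&(h[...,0]<80)&(h[...,1]>80)
for m in (red,g): y,x=np.nonzero(m);print(sorted(zip((x+300).tolist(),(y+110).tolist())))
E
```

```text
t 10.6 pos [498.7 233.7 281.4] yaw -11.41 F [-0.1 -0.1 -0.3] w 1.002 g 0.0
shift [ 73.1 501.2 131.3] rot [-0.0003 -0.0007 -0.0317]
t 10.6 pos [498.7 233.7 281.4] yaw -11.41 F [-0.1 -0.1 -0.3] w 1.002 g 0.0
shift [236.2 403.  131.4] rot [-2.000e-04 -7.000e-04 -3.389e-01]
[(324, 157), (325, 157), (325, 158), (326, 156), (326, 157), (327, 155), (327, 156), (328, 155), (328, 156), (329, 154), (329, 155), (330, 153), (330, 154), (331, 153), (331, 154), (332, 152), (332, 153), (333, 151), (333, 152), (333, 153), (334, 151), (334, 152), (335, 151), (336, 146), (336, 147), (336, 150), (336, 151), (337, 147), (337, 150), (338, 148), (338, 149)]
[(323, 159), (323, 160), (324, 159)]
```

View pics/w5.png

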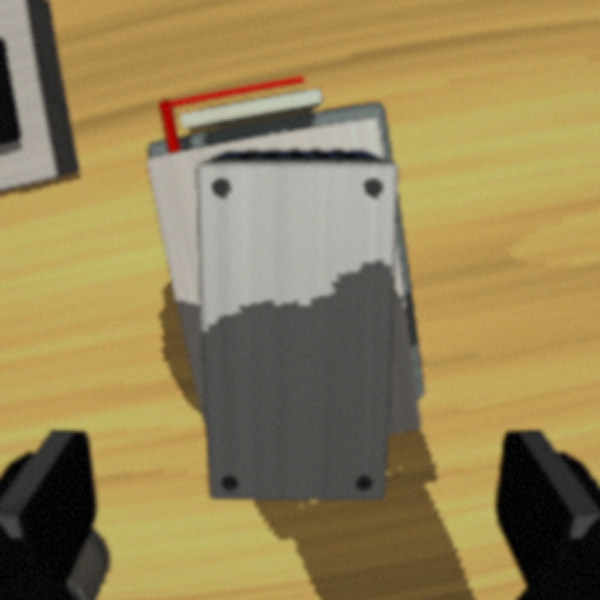

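The first case sits squarely on the blue one, with no blue showing. Going for the second.

>>> {"fn": "send_rows", "kwargs": {"targets": [[-1, 0.007, 0.035, 0, 0, 0, -0.003], [-1, 0.007, 0.055, 0.005, 0, 0, -0.003], [-1, 0.007, 0.055, 0.015, 0, 0, -0.003], [-1, 0.007, 0.055, 0.02, 0, 0, -0.003], [-1, 0.007, 0.055, 0.02, 0, 0, -0.003], [-1, 0.007, 0.055, 0.02, 0, 0, -0.003], [-1, 0.007, 0.055, 0.02, 0, 0, -0.003], [-1, 0.008, 0.055, 0.015, 0, 0, -0.004], [-1, 0.008, 0.05, 0.01, 0, 0, -0.004], [-1, 0.008, 0.031, 0.006, 0, 0, -0.003]]}}

```text
time_s: 11.9
eef_pos: [476.9, -273.8, 148.4]
ee_rot: [-0.001, 0.996, -0.084, -0.001]
force: [0.3, 0.3, -0.1]
grip_width: 1.0
grip_force: 0.0
```

```bash
python3 - <<'E'
from h import *
goto(471.2,-272,6,-9.6)
p=grab("wrist");s=ctrl.sense();b=p["img"].astype(int)
h=cv2.cvtColor(cv2.GaussianBlur(p["img"],(3,3),0),cv2.COLOR_RGB2HSV)
m=(h[...,1]<60)&(h[...,2]>55)
k=proj(p,[471.2,-272,45])[0];print(k)
for dk in ((0,0),(0,-25),(0,25)): print(rect(p,m,k+dk,45))
E
```

```text
t 11.9 pos [ 476.9 -273.8  148.4] yaw -9.68 F [ 0.3  0.3 -0.1] w 1.0 g 0.0
shift [ -5.5  -0.7 142.4] rot [-0.0014  0.0024 -0.0014]
[252.09060232 197.31619966]
[ 470.8 -271.9  118.8   62.6   -9.7]
[ 470.8 -271.9  118.8   62.6   -9.7]
[ 470.8 -271.9  118.8   62.6   -9.7]
```

>>> {"fn": "send_rows", "kwargs": {"targets": [[-1, -0.0057, -0.0007, 0.03, 0, 0, 0], [-1, 0, 0, 0.04, 0, 0, 0], [-1, 0, 0, 0.04, 0, 0, 0], [-1, 0, 0, 0.022, 0, 0, 0], [-1, 0, 0, 0.01, 0, 0, 0], [-1, 0, 0, 0, 0, 0, 0], [0, 0, 0, 0, 0, 0, 0], [0, 0, 0, 0, 0, 0, 0], [0, 0, 0, 0, 0, 0, 0], [0, 0, 0, 0, 0, 0, 0]]}}

```text
time_s: 13.2
eef_pos: [473.0, -271.2, 9.5]
ee_rot: [0.001, 0.997, -0.083, 0.001]
force: [-1.0, -1.5, 7.4]
grip_width: 0.74
grip_force: 51.6
```

```bash
python3 - <<'E'
from h import *
goto(498.7,233.7,240,-11.4)
E
```

```text
t 13.2 pos [ 473.  -271.2    9.5] yaw -9.57 F [-1.  -1.5  7.4] w 0.74 g 51.6
shift [ -58.1 -501.7 -231.5] rot [ 0.0017 -0.0021  0.0319]
```

>>> {"fn": "send_rows", "kwargs": {"targets": [[0, 0, 0, -0.03, 0, 0, 0], [0, 0, 0, -0.04, 0, 0, 0], [0, -0.004, -0.02, -0.04, 0, 0, 0.004], [0, -0.004, -0.04, -0.035, 0, 0, 0.004], [0, -0.004, -0.04, -0.03, 0, 0, 0.004], [0, -0.004, -0.04, -0.03, 0, 0, 0.004], [0, -0.004, -0.04, -0.02, 0, 0, 0.004], [0, -0.004, -0.04, -0.015, 0, 0, 0.004], [0, -0.004, -0.04, -0.01, 0, 0, 0.004], [0, -0.004, -0.04, 0, 0, 0, 0.004]]}}

```text
time_s: 14.45
eef_pos: [495.0, 31.8, 258.6]
ee_rot: [-0.0, 0.995, -0.1, 0.0]
force: [0.2, 0.1, -4.5]
grip_width: 0.74
grip_force: 53.0
```

```bash
python3 - <<'E'
from h import *
goto(498.7,233.7,236,-11.4)
E
```

```text
t 14.45 pos [495.   31.8 258.6] yaw -11.42 F [ 0.2  0.1 -4.5] w 0.74 g 53.0
shift [ -36.4 -198.6   22.7] rot [-0.0002 -0.0004 -0.0004]
```

>>> {"fn": "send_rows", "kwargs": {"targets": [[0, -0.008, -0.04, 0, 0, 0, 0], [0, -0.008, -0.04, 0, 0, 0, 0], [0, -0.008, -0.04, 0, 0, 0, 0], [0, -0.007, -0.04, 0, 0, 0, 0], [0, -0.005, -0.027, 0, 0, 0, 0], [0, -0.0004, -0.0116, 0.006, 0, 0, 0], [0, 0, 0, 0.008, 0, 0, 0], [0, 0, 0, 0.008, 0, 0, 0], [0, 0, 0, 0, 0, 0, 0], [0, 0, 0, 0, 0, 0, 0]]}}

```text
time_s: 15.7
eef_pos: [499.1, 231.8, 236.5]
ee_rot: [-0.0, 0.995, -0.1, 0.0]
force: [-0.2, -0.7, -4.2]
grip_width: 0.739
grip_force: 52.7
```

```bash
python3 - <<'E'
from h import *
goto(498.7,233.7,236,-11.4)
p=grab("wrist")
cv2.imwrite("pics/w6.png",cv2.resize(p["img"][80:180,140:370,::-1],(800,348),interpolation=cv2.INTER_CUBIC))
E
```

```text
t 15.7 pos [499.1 231.8 236.5] yaw -11.46 F [-0.2 -0.7 -4.2] w 0.739 g 52.7
shift [-0.8 -1.8  0.5] rot [-0.0001 -0.0004 -0.001 ]
```

View pics/w6.png

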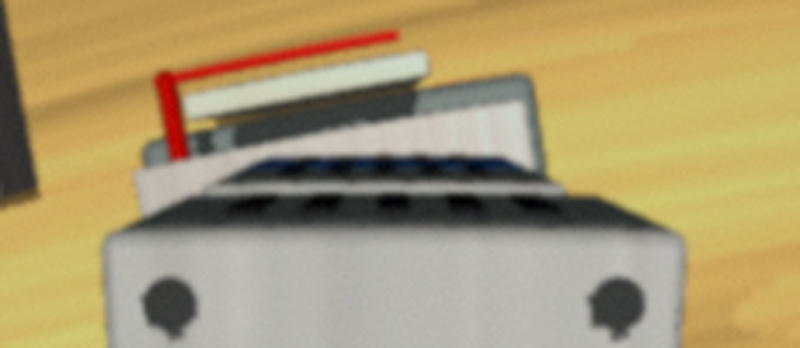

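```bash
cat >> h.py <<'E'
def rel(rows,yaw,s0=(140,80),k=3.478):
    p=grab("wrist");o=ctrl.sense()["eef_pos"][:2];t=np.radians(yaw)
    A=np.array([[np.cos(t),np.sin(t)],[-np.sin(t),np.cos(t)]])
    for nm,pts,zs in rows:
        for z in zs:
            w=(toz(p,[(s0[0]+(u+.5)/k-.5,s0[1]+(v+.5)/k-.5) for u,v in pts],z)-o)@A.T
            print(nm,z,"w",round(w[0,1]-w[1,1],1),"front",w[:,0].round(1),"lat",w.mean(0)[1].round(1))
E
python3 - <<'E'
from h import *
rel([("held",[(103,234),(686,234)],(269,272)),("lower",[(208,186),(564,186)],(196,200,204)),("blueend",[(232,180),(540,180)],(154,)),],-11.4)
E
```

```text
held 269 w 64.3 front [55.8 55.8] lat -0.2
held 272 w 62.5 front [56.2 56.1] lat -0.2
lower 196 w 63.6 front [55.2 55.1] lat 1.3
lower 200 w 62.2 front [55.5 55.4] lat 1.3
lower 204 w 60.8 front [55.8 55.7] lat 1.3
blueend 154 w 67.4 front [53.2 53.1] lat 1.6
```

>>> {"fn": "send_rows", "kwargs": {"targets": [[0, -0.0007, -0.0017, 0.009, 0, 0, 0], [0, 0, 0, 0.008, 0, 0, 0], [0, 0, 0, 0.005, 0, 0, 0], [0, 0, 0, 0.003, 0, 0, 0], [0, 0, 0, 0.003, 0, 0, 0], [0, 0, 0, 0.003, 0, 0, 0], [0, 0, 0, 0.003, 0, 0, 0], [0, 0, 0, 0.003, 0, 0, 0], [0, 0, 0, 0, 0, 0, 0], [0, 0, 0, 0, 0, 0, 0]]}}

```text
time_s: 17.05
eef_pos: [498.6, 234.1, 199.5]
ee_rot: [-0.0, 0.995, -0.099, 0.0]
force: [-2.1, -0.9, 1.4]
grip_width: 0.743
grip_force: 53.4
```

>>> {"fn": "send_rows", "kwargs": {"targets": [[-0.6, 0, 0, 0, 0, 0, 0], [-1, 0, 0, 0, 0, 0, 0], [-1, 0, 0, 0, 0, 0, 0], [-1, 0, 0, 0, 0, 0, 0], [-1, 0, 0, -0.01, 0, 0, 0], [-1, 0, 0, -0.02, 0, 0, 0], [-1, 0, 0, -0.03, 0, 0, 0], [-1, 0, 0, -0.03, 0, 0, 0], [-1, 0, 0, -0.01, 0, 0, 0], [-1, 0, 0, 0, 0, 0, 0]]}}

```text
time_s: 18.3
eef_pos: [498.6, 234.1, 299.2]
ee_rot: [-0.0, 0.995, -0.099, 0.0]
force: [-0.1, -0.2, -0.6]
grip_width: 0.996
grip_force: 0.0
```

```bash
python3 - <<'E'
from h import *
goto(650.6,-208,150,8)
p=grab("wrist");s=grab("scene")
h=cv2.cvtColor(s["img"],cv2.COLOR_RGB2HSV)[110:190,300:345]
red=((h[...,0]<8)|(h[...,0]>172))&(h[...,1]>120);g=(h[...,0]>45)&(h[...,0]<80)&(h[...,1]>80)
for m in (red,g): y,x=np.nonzero(m);print(sorted(zip((x+300).tolist(),(y+110).tolist())))
a=cv2.resize(p["img"][60:310,130:380,::-1],(400,400),interpolation=cv2.INTER_CUBIC)
b=cv2.resize(s["img"][130:180,300:350,::-1],(400,400),interpolation=cv2.INTER_CUBIC)
cv2.imwrite("pics/w7.png",np.hstack([a,b]))
E
```

```text
t 18.3 pos [498.6 234.1 299.2] yaw -11.42 F [-0.1 -0.2 -0.6] w 0.996 g 0.0
shift [236.4 403.3 149.2] rot [-1.000e-04 -4.000e-04 -3.389e-01]
[(325, 159), (326, 158), (326, 159), (327, 158), (328, 157), (329, 156), (329, 157), (330, 156), (331, 155), (332, 154), (332, 155), (333, 154), (334, 153), (334, 154), (335, 147), (335, 148), (335, 152), (335, 153), (336, 148), (336, 149), (336, 151), (336, 152), (337, 149), (337, 150), (337, 151), (338, 150)]
[(323, 159), (324, 158), (327, 156), (328, 155), (330, 154), (331, 153)]
```

View pics/w7.png

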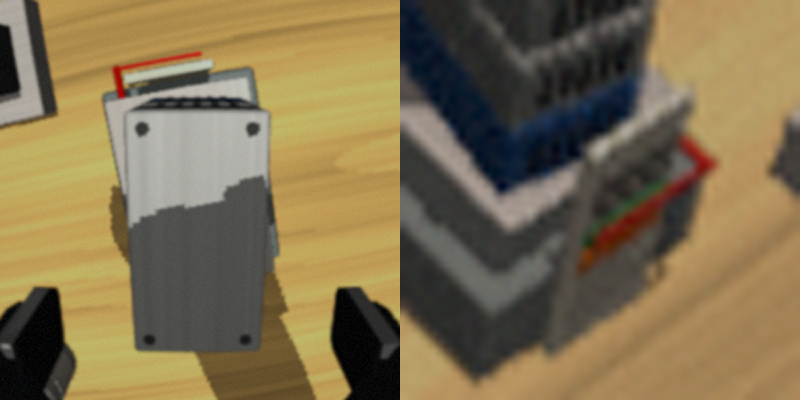

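```bash
python3 - <<'E'
from h import *
p=grab("wrist");s=grab("scene");o=ctrl.sense()["eef_pos"]
C=-p["R"].T@p["t"];print("cam-TCP",(C-o).round(1))
def at(pos,yawd):  # camera for another TCP pose
    q=dict(p);D=Ro.from_euler("z",yawd,degrees=True).as_matrix()
    q["R"]=p["R"]@D.T;q["t"]=-q["R"]@(np.array(pos)+D@(C-o));return q
def screws(img,guess):
    g=cv2.GaussianBlur(cv2.cvtColor(img,cv2.COLOR_RGB2GRAY),(3,3),0).astype(float);r=[]
    for u,v in guess:
        u,v=int(u),int(v);w=g[v-7:v+8,u-7:u+8];m=np.clip(np.median(w)*.8-w,0,None);yy,xx=np.mgrid[-7:8,-7:8]
        r.append((u+(m*xx).sum()/m.sum(),v+(m*yy).sum()/m.sum()))
    return np.array(r)
w1=cv2.imread("pics/w1.png")[:,:,::-1].copy()
a=screws(w1,[(212,139),(268,139),(264,250),(216,250)]);print(a.round(1).tolist())
k=250/400;b=screws(p["img"],[(130+142*k,60+129*k),(130+253*k,60+128*k),(130+246*k,60+340*k),(130+149*k,60+340*k)]);print(b.round(1).tolist())
q1=at([494.3,-65.5,153.0],12.75+11.42)
per=lambda q,x,z:(lambda w:[np.linalg.norm(w[0]-w[3]),np.linalg.norm(w[1]-w[2]),np.linalg.norm(w[0]-w[1]),np.linalg.norm(w[3]-w[2])])(toz(q,x,z))
print("bench",np.round(per(q1,a,45),2))
for z in (184,188,190,192,196): print(z,np.round(per(p,b,z),2))
q6=at([499.1,231.8,236.5],0)
f=lambda u,v:(140+(u+.5)/3.478-.5,80+(v+.5)/3.478-.5)
e=toz(q6,[f(183,95),f(425,55)],146);print("plate edge",e.round(1).tolist(),np.linalg.norm(e[0]-e[1]))
d=(e[1]-e[0])/np.linalg.norm(e[1]-e[0]);n=np.array([-d[1],d[0]]);n*=np.sign(n[0]);print("n",n)
def onplane(uv,g):
    r,c=ray(s,uv);t=((e[0]-c[:2])@n+g)/(r[:,:2]@n);return c+r*t[:,None]
G=onplane([(324,158.5),(326,157.5),(328,156),(330,155),(332,153.5)],0);print("green z",G[:,2].round(1),"along",((G[:,:2]-e[0])@d).round())
h0=G[:,2].mean()+37.5
for t in(20,30):
    bb=toz(q6,[f(175,77),f(398,36)],h0-t);print("bar gap",((bb-e[0])@n).round(1))
for nm,u in(("0",[(326,154.5),(328,153.5),(330,152.5),(332,151)]),("1",[(326,156.5),(328,155.5),(330,153.5),(332,152.5)]),("2",[(326,158.5),(328,157),(330,156),(332,154.5)])):
    for g in(5,8,11): print(nm,g,"travel",(h0-onplane(u,g)[:,2]).mean().round(1))
E
```

```text
cam-TCP [ 68.2 -13.6 142.9]
[[211.0, 139.1], [267.7, 138.6], [266.7, 250.6], [215.6, 250.2]]
[[217.6, 139.7], [287.4, 139.7], [282.8, 272.2], [222.6, 272.2]]
bench [104.08 104.45  48.04  48.35]
184 [131.02 131.04  60.61  60.49]
188 [128.98 129.    59.67  59.55]
190 [127.96 127.98  59.2   59.08]
192 [126.94 126.96  58.72  58.61]
196 [124.9  124.92  57.78  57.67]
plate edge [[579.1, 264.0], [576.3, 209.0]] 55.06370957100185
n [ 0.9986848  -0.05127047]
green z [80.7 78.9 80.4 78.6 80.1] along [39. 30. 21. 12.  3.]
bar gap [7.3 8.2]
bar gap [7.9 8.8]
0 5 travel 9.6
0 8 travel 3.2
0 11 travel -3.2
1 5 travel 20.3
1 8 travel 13.8
1 11 travel 7.3
2 5 travel 33.6
2 8 travel 27.1
2 11 travel 20.5
```

All three estimates put the travel at about 28 mm (lid height 28.5, scene geometry 27, contact 28–29). That's above the band, so the third case is needed and should give about 38.

>>> {"fn": "send_rows", "kwargs": {"targets": [[-1, 0.015, 0.025, 0, 0, 0, 0], [-1, 0.025, 0.043, 0, 0, 0, 0], [-1, 0.027, 0.046, 0.01, 0, 0, 0], [-1, 0.027, 0.046, 0.02, 0, 0, 0], [-1, 0.027, 0.046, 0.02, 0, 0, 0], [-1, 0.027, 0.046, 0.02, 0, 0, 0], [-1, 0.027, 0.046, 0.02, 0, 0, 0], [-1, 0.026, 0.045, 0.02, 0, 0, 0], [-1, 0.025, 0.04, 0.02, 0, 0, 0], [-1, 0.01, 0.02, 0.017, 0, 0, 0]]}}

```text
time_s: 19.75
eef_pos: [650.0, -209.9, 149.9]
ee_rot: [-0.0, 0.995, -0.1, -0.001]
force: [0.3, -0.2, -0.1]
grip_width: 1.001
grip_force: 0.0
```

>>> {"fn": "send_rows", "kwargs": {"targets": [[-1, 0, 0, 0, 0, 0, -0.06], [-1, 0, 0, 0, 0, 0, -0.1], [-1, 0, 0, 0, 0, 0, -0.1], [-1, 0, 0, 0, 0, 0, -0.079], [-1, 0, 0, 0, 0, 0, 0], [-1, 0, 0, 0, 0, 0, 0], [-1, 0, 0, 0, 0, 0, 0], [-1, 0, 0, 0, 0, 0, 0], [-1, 0, 0, 0, 0, 0, 0], [-1, 0, 0, 0, 0, 0, 0]]}}

```text
time_s: 21.0
eef_pos: [650.2, -207.7, 152.3]
ee_rot: [0.0, 0.998, 0.07, 0.0]
force: [-0.8, -0.3, -0.0]
grip_width: 0.999
grip_force: 0.0
```

```bash
python3 - <<'E'
from h import *
goto(650.6,-208,7.5,8)
p=grab("wrist")
h=cv2.cvtColor(cv2.GaussianBlur(p["img"],(3,3),0),cv2.COLOR_RGB2HSV)
k=proj(p,[650.6,-208,45])[0];print(k)
for m in ((h[...,1]<60)&(h[...,2]>55),(h[...,1]<70)&(h[...,2]>65)): print(rect(p,m,k,45))
E
```

```text
t 21.0 pos [ 650.2 -207.7  152.3] yaw 8.0 F [-0.8 -0.3 -0. ] w 0.999 g 0.0
shift [  0.4   0.4 144.8] rot [ 0. -0.  0.]
[253.54920749 189.45063013]
[ 649.3 -208.5  119.6   63.5    7.8]
[ 649.3 -208.4  119.7   63.7    7.7]
```

>>> {"fn": "send_rows", "kwargs": {"targets": [[-1, -0.0008, 0.0006, 0.03, 0, 0, 0.003], [-1, 0, 0, 0.04, 0, 0, 0], [-1, 0, 0, 0.04, 0, 0, 0], [-1, 0, 0, 0.023, 0, 0, 0], [-1, 0, 0, 0.011, 0, 0, 0], [-1, 0, 0, 0, 0, 0, 0], [0, 0, 0, 0, 0, 0, 0], [0, 0, 0, 0, 0, 0, 0], [0, 0, 0, 0, 0, 0, 0], [0, 0, 0, 0, 0, 0, 0]]}}

```text
time_s: 22.3
eef_pos: [650.1, -208.5, 9.8]
ee_rot: [0.0, 0.998, 0.068, 0.001]
force: [-1.3, 1.8, 6.7]
grip_width: 0.745
grip_force: 52.7
```

>>> {"fn": "send_rows", "kwargs": {"targets": [[0, 0, 0, -0.03, 0, 0, 0], [0, 0, 0, -0.04, 0, 0, 0], [0, 0, 0, -0.04, 0, 0, 0.04], [0, 0, 0, -0.04, 0, 0, 0.06], [0, 0, 0, -0.04, 0, 0, 0.06], [0, 0, 0, -0.04, 0, 0, 0.06], [0, 0, 0, -0.035, 0, 0, 0.06], [0, 0, 0, -0.025, 0, 0, 0.056], [0, 0, 0, -0.01, 0, 0, 0], [0, 0, 0, 0, 0, 0, 0]]}}

```text
time_s: 23.55
eef_pos: [649.4, -208.4, 307.6]
ee_rot: [-0.0, 0.995, -0.099, -0.0]
force: [0.4, 0.6, -5.3]
grip_width: 0.743
grip_force: 52.5
```

```bash
python3 - <<'E'
from h import *
goto(498.7,234,274,-11.4)
E
```

```text
t 23.55 pos [ 649.4 -208.4  307.6] yaw -11.36 F [ 0.4  0.6 -5.3] w 0.743 g 52.5
shift [-234.8 -404.1   33.8] rot [-0.0002  0.0007  0.0008]
```

>>> {"fn": "send_rows", "kwargs": {"targets": [[0, -0.012, -0.02, 0, 0, 0, 0], [0, -0.024, -0.041, 0, 0, 0, 0], [0, -0.027, -0.046, 0, 0, 0, 0], [0, -0.028, -0.048, 0, 0, 0, 0], [0, -0.028, -0.048, 0, 0, 0, 0], [0, -0.028, -0.048, 0, 0, 0, 0], [0, -0.028, -0.048, 0, 0, 0, 0], [0, -0.027, -0.046, 0, 0, 0, 0], [0, -0.022, -0.038, 0, 0, 0, 0], [0, -0.011, -0.021, 0, 0, 0, 0]]}}

```text
time_s: 24.8
eef_pos: [497.6, 236.0, 306.8]
ee_rot: [0.0, 0.995, -0.098, -0.001]
force: [-0.2, -0.3, -5.5]
grip_width: 0.742
grip_force: 52.4
```

>>> {"fn": "send_rows", "kwargs": {"targets": [[0, 0, 0, 0.005, 0, 0, 0], [0, 0, 0, 0.008, 0, 0, 0], [0, 0, 0, 0.008, 0, 0, 0], [0, 0, 0, 0.008, 0, 0, 0], [0, 0, 0, 0.006, 0, 0, 0], [0, 0, 0, 0, 0, 0, 0], [0, 0, 0, 0, 0, 0, 0], [0, 0, 0, 0, 0, 0, 0], [0, 0, 0, 0, 0, 0, 0], [0, 0, 0, 0, 0, 0, 0]]}}

```text
time_s: 26.05
eef_pos: [499.1, 234.1, 273.3]
ee_rot: [-0.0, 0.995, -0.099, 0.0]
force: [-0.5, 0.8, -4.9]
grip_width: 0.744
grip_force: 52.3
```

```bash
python3 - <<'E'
from h import *
goto(498.7,234,274,-11.4)
p=grab("wrist")
cv2.imwrite("pics/w8.png",cv2.resize(p["img"][80:180,140:370,::-1],(800,348),interpolation=cv2.INTER_CUBIC))
E
```

```text
t 26.05 pos [499.1 234.1 273.3] yaw -11.41 F [-0.5  0.8 -4.9] w 0.744 g 52.3
shift [-0.3  0.2 -0.7] rot [-0.0001 -0.0001 -0.0002]
```

View pics/w8.png

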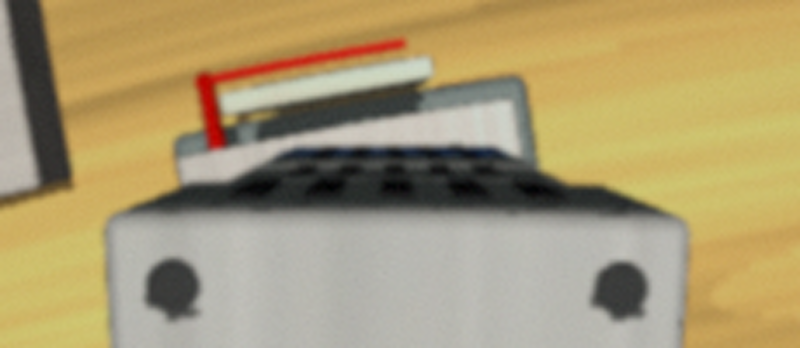

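```bash
python3 - <<'E'
from h import *
rel([("held w8",[(106,215),(688,215)],(306,308.5)),("old held",[(103,234),(686,234)],(306,)),("below lid edge?",[(230,185),(566,185)],(236.5,)),("blueend",[(287,150),(503,150)],(101,))],-11.4)
E
```

```text
held w8 306 w 63.8 front [58. 58.] lat -0.4
held w8 308.5 w 62.3 front [58.2 58.2] lat -0.3
old held 306 w 64.1 front [55.9 55.8] lat -0.1
below lid edge? 236.5 w 58.7 front [55.5 55.5] lat -0.8
blueend 101 w 65.6 front [55.6 55.6] lat -0.5
```

>>> {"fn": "send_rows", "kwargs": {"targets": [[0, -0.0025, 0, 0.008, 0, 0, 0], [0, 0, 0, 0.008, 0, 0, 0], [0, 0, 0, 0.004, 0, 0, 0], [0, 0, 0, 0.003, 0, 0, 0], [0, 0, 0, 0.003, 0, 0, 0], [0, 0, 0, 0.003, 0, 0, 0], [0, 0, 0, 0.003, 0, 0, 0], [0, 0, 0, 0.003, 0, 0, 0], [0, 0, 0, 0, 0, 0, 0], [0, 0, 0, 0, 0, 0, 0]]}}

```text
time_s: 27.4
eef_pos: [496.7, 234.6, 238.5]
ee_rot: [-0.0, 0.995, -0.099, 0.0]
force: [-0.5, -0.5, -0.2]
grip_width: 0.742
grip_force: 52.7
```

Fully unloaded, so releasing.

>>> {"fn": "send_rows", "kwargs": {"targets": [[-0.6, 0, 0, 0, 0, 0, 0], [-1, 0, 0, 0, 0, 0, 0], [-1, 0, 0, 0, 0, 0, 0], [-1, 0, 0, 0, 0, 0, 0], [-1, 0, 0, -0.01, 0, 0, 0], [-1, 0, 0, -0.02, 0, 0, 0], [-1, 0, 0, -0.03, 0, 0, 0], [-1, 0, 0, -0.03, 0, 0, 0], [-1, 0, 0, -0.01, 0, 0, 0], [-1, 0, 0, 0, 0, 0, 0]]}}

```text
time_s: 28.65
eef_pos: [496.6, 234.6, 338.2]
ee_rot: [-0.0, 0.995, -0.099, 0.0]
force: [-1.0, 0.0, 0.4]
grip_width: 1.002
grip_force: 0.0
```

```bash
python3 - <<'E'
from h import *
goto(498.7,234,338,-11.4)
p=grab("wrist");s=grab("scene")
a=cv2.resize(p["img"][60:310,130:380,::-1],(400,400),interpolation=cv2.INTER_CUBIC)
b=cv2.resize(s["img"][95:175,280:360,::-1],(400,400),interpolation=cv2.INTER_CUBIC)
cv2.imwrite("pics/w9.png",np.hstack([a,b]))
E
```

```text
t 28.65 pos [496.6 234.6 338.2] yaw -11.41 F [-1.   0.   0.4] w 1.002 g 0.0
shift [2.2 0.2 0.2] rot [-0.0002 -0.0003 -0.0002]
```

View pics/w9.png

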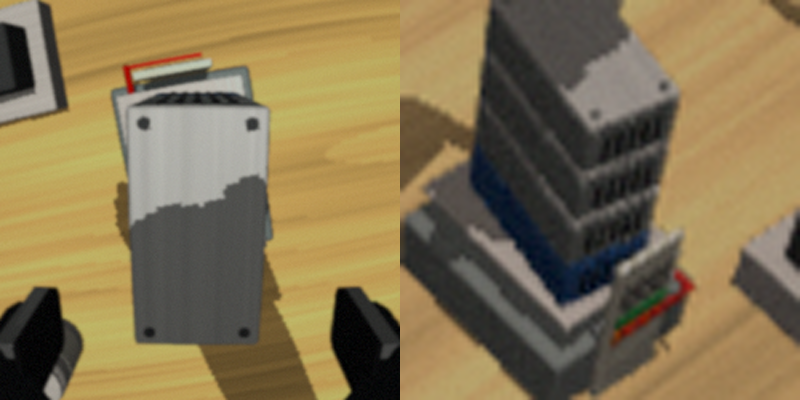

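Column is neatly aligned. Checking the final travel from the lid height, which avoids the pointer's parallax.

```bash
python3 - <<'E'
from h import *
p=grab("wrist");k=250/400
g=cv2.GaussianBlur(cv2.cvtColor(p["img"],cv2.COLOR_RGB2GRAY),(3,3),0).astype(float);b=[]
for u,v in [(143,124),(252,124),(244,333),(149,333)]:
    u,v=int(130+u*k),int(60+v*k);w=g[v-7:v+8,u-7:u+8];m=np.clip(np.median(w)*.8-w,0,None);yy,xx=np.mgrid[-7:8,-7:8]
    b.append((u+(m*xx).sum()/m.sum(),v+(m*yy).sum()/m.sum()))
for z in (262,267,272,277):
    w=toz(p,b,z);print(z,"travel",130+180-z,[round(float(np.linalg.norm(w[i]-w[j])),2) for i,j in((0,3),(1,2),(0,1),(3,2))],w.mean(0).round(1))
t=grab("top")
print("ref 104.08 104.45 48.04 48.35")
# pointer apparent travel in scene: green/orange band free of it
E
```

```text
262 travel 48 [108.89, 108.81, 50.16, 50.33] [491.5 235.6]
267 travel 43 [106.4, 106.31, 49.01, 49.18] [493.1 235.3]
272 travel 38 [103.9, 103.82, 47.86, 48.02] [494.8 235. ]
277 travel 33 [101.4, 101.32, 46.71, 46.87] [496.5 234.6]
ref 104.08 104.45 48.04 48.35
```

```bash
python3 -c "
from rig import ctrl
print(ctrl.finish_job())"
```

```text
the job is handed in; nothing more can be done
None
```

I stacked all three grey cases squarely on the blue one and handed the job in at about 29 s; I put the final pan travel at about 39 mm, inside the 31–44 mm green band, by measuring the top lid's height rather than reading the pointer directly.

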